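# Chuck the countersink and tighten the ratchet sleeve three clicks

### The arm

A 6-joint arm with a two-finger parallel gripper is mounted at the origin on the work surface. World frame = base frame: x ahead of the robot, y to its left, z up, the work surface at z = 0. Lengths are in m, angles in rad, forces in N, time in s.
With the tool pointing down it reaches from about 0.35 to 0.775 m from the base axis. Payload 5.5 kg.
Tool frame: the origin (TCP) lies on the centre line of the jaws, within the pads' length; the fingertips stand 11 mm ahead of it and the grasp point (between the pads) lies 8 mm behind it (env.tip_extent is the distance from the TCP to the fingertips, in m); z points along the fingers, y is the line along which they close (so a half turn about z gives the same grasp; the last joint's range is limited). The gripper opens to 85 mm and grips with 20 to 120 N. Pads are 22 mm wide; open, the fingers measure 114 mm over their backs; the gripper's body (76 mm by 85 mm) begins 54 mm behind the grasp point. The pads swing forward as they close: fully open they stand 13 mm farther back than shut.
Start: joints at [-1.367, 0.313, 0.046, 1.304, 0, 1.431], TCP at [0.194, -0.541, 0.242] pointing down, gripper open.
Joint ranges: [-2.76, 2.76], [-0.86, 1.69], [-1.03, 1.26], [-2.2, 2.34], [-1.47, 1.5], [-3.14, 3.14]. Speed limits (rad/s): [2.57, 2.57, 3.14, 3.14, 3.14, 3.14].

### API

Orientations are given as a unit quaternion [w, x, y, z].
In Python, from workcell import env gives the robot as it stands.
- The arm moves only by the shell command python3 -m jog 'ROWS' [FORCE]. ROWS is JSON, a list of rows, each a list of 5 numbers: the gripper's target within -1 to 1 (shut at 1, half-way at 0, fully open at -1), then the shift along the tool's x, y, z in m, then the turn about the tool's z in degrees. In form: [[fingers, tx, ty, tz, turn], ...]. A call has 1 to 5 rows; each row shifts and turns the commanded pose from where the row before left it, along the tool's axes as they then stand; what a row does not reach is not made up. A row lasts 1/12 s, in which the tool goes at most 41.7 mm and 7.16 degrees, less where a joint would pass 70% of its speed; a pose out of reach is approached as far as the arm can. A call is refused whole if a number of a shift passes 0.0417 or a number of a turn 7.16, either way. A call with a gripper value outside its range is refused whole. The fingers move at their own pace and stop on an object; FORCE is the grip in N (left out, the last holds). Time passes only in rows, so rows that do not move let the fingers close. It gives the time, the measured TCP pose, the force, the opening and the grip force at its end, in the units of the state.
- env.get_state(): the state, without advancing time (a new reading comes with each control period).
- env.read_camera(name): name is "scene" or "top" or "wrist"; returns a dict with "img" (480x640x3 uint8, red, green, blue), "fov_y" (degrees; the focal length in pixels is half the picture's height over the tangent of half this angle, whatever the lens; pixels are square), "cx", "cy" (the principal point, pixels), "T" (4x4, takes a point from camera to world coordinates). Camera axes: x right, y up, looking along -z (the intrinsics and any distortion apply to the point x, -y, -z); pixel columns grow to the right and rows downward; lengths in m; the calibration is good to about 2 mm. A picture is of the moment at which its call begins. There is no depth.
- env.hand_in(): hands the job in; it is judged then, once.
The state is a dict: "clock": time; "joint_pos": joint angles; "qvel": joint speeds; "tau": joint torques, N m; "tcp_pos": TCP position; "orientation": TCP orientation; "wrist_force": force on the tool from outside, world axes, zero at the start; "ft_torque": the same for the moment, N m; "finger_gap": finger opening in m; "grip_force": force on a finger pad.
Only numpy, scipy, OpenCV 4.12 (cv2) and the standard library are available. Lean on these libraries where they do the work, as an engineer would, in place of code of your own. Each camera call takes 0.05 s, during which the arm holds its last target. There are 200 camera calls.

### The job

Take the gold countersink bit from the wooden rack, stand it in the open jaws of the upright drill chuck, all the way down, and let go of it. Then turn the chuck's black sleeve clockwise (seen from above) until you feel the jaws take hold of the shank, and from there tighten it exactly three clicks more, never further. Leave everything else where it is.

Things in the scene. Friction and masses are not known exactly. Their poses are not given: they have to be found in the camera images.
- chuck: Keyless ratchet drill chuck upright in a green cast bench socket, bolted down (plate 120 x 100 x 12 mm). Origin: centre of the plate's underside, on the chuck's axis; x along the 120 mm side, z up. Black ribbed sleeve 48 mm across from 90 to 126 mm up; three chromed jaws, tips at 132 mm, bear on a shank from 102 to 127 mm; floor of the bore at 101 mm.
- chuck_mouth (a point): Point on the chuck's axis level with the bevelled jaw tips, 132 mm above the chuck's origin: centre of the opening for the bit, 12 to 16 mm wide at the start and 31 mm deep down to the bore's solid floor.
- sleeve_mid (a point): On the chuck's axis half-way up the black sleeve, 108 mm above the chuck's origin; turns with it, x axis towards the white mark on its rim. Clockwise from above closes the jaws. It clicks every 20 degrees all along its travel, stands in a click at the start, and on release falls into the nearest click and stays. Over a click the moment swings about 0.45 N m either way (hard up to half-way, then it snaps on).
- countersink: Gold countersink bit: steel shank 10 mm thick, 35 mm long, bevelled at its lower end; gold head 20 mm across, cylindrical for 10 mm, then a 7 mm cone pointing up; 52 mm in all, 60 g. Origin at the shank's lower end, z up. Stands in one of the rack's holes (which one differs), head 18 mm clear of the rack. Fully home in the chuck, its origin is 101 mm above the chuck's.
- bit_mid (a point): Middle of the countersink bit, on its axis, 26 mm above the shank's lower end (9 mm below the head's underside, 14 mm below the middle of the head's cylinder, which is the place to grip it).
- bitrack: Reddish wooden bit rack, fixed, 50 x 160 mm and 45 mm high, with four holes in a row along its y axis, 38 mm apart, 17 mm deep; one is empty. Origin at the centre of its underside.
- forstner: Steel Forstner bit in the rack, flat head 25 mm in diameter, 51 mm long; stays there. Origin at the shank's lower end.
- plugcutter: Dark steel plug cutter in the rack, head 16 mm in diameter, 53 mm long; stays there. Origin at the shank's lower end.
- bowl: Turned wooden bowl, 110 mm across, 45 mm high, a bystander. Origin under its centre.
- waxtin: Round wax tin with a yellow band, 80 mm across, 45 mm high, a bystander. Origin under its centre.
- finial: Dark turned finial, 44 mm across the foot, 78 mm high, a bystander. Origin under its foot.
- chuckkey: Steel T-handled lathe key lying flat, 92 mm long, T 90 mm wide, a bystander. Origin under the middle of the T.
- mallet: Turned mallet lying down, dark head 80 mm across, 205 mm long, a bystander. Origin under the end of the head.
- sander: Cork sanding block 100 x 60 x 28 mm, a bystander. Origin under its centre.
- sleeve_mark (a point): White mark on the sleeve's top rim, 20.5 mm from the axis. At the start the jaws are one to four whole clicks short of the bit's shank (differs each time); until they meet it all clicks feel alike. They meet it with the sleeve in a click; then each click is stiffer: the moment averaged over a click rises about 0.05 N m in the first, then about 0.1 N m a click.

How it is judged:
On the way, in this order (a step that is already met when the one before it is completed fails the run):
1. the countersink stands fully home between the jaws, let go of and not yet clamped (z of bit_mid in the frame of chuck between 0.124 and 0.1305 m and horizontal distance between bit_mid and chuck_mouth below 0.006 m and contact force between the fingers and countersink below 0.05 N and contact force between countersink and chuck below 15 N), for 0.1 s.
2. the jaws have taken hold of it (z of bit_mid in the frame of chuck between 0.124 and 0.1305 m and contact force between countersink and chuck above 20 N), for 0.1 s.
At the end, for the whole second after the job is handed in: The countersink stands on the bore's floor (within 3 mm), centred within 2 mm, upright within 3 degrees and at rest, gripped with the force of three clicks past the bite (two and a half to three and a half pass) (z of bit_mid in the frame of chuck between 0.124 and 0.1305 m and horizontal distance between bit_mid and chuck_mouth below 0.002 m and angle between bit_mid's own z axis and vertical below 0.05 rad and contact force between countersink and chuck between 89 and 126 N and angular speed of countersink below 0.05 rad/s); the robot touches nothing.
It fails at once if the chuck is tightened further than three clicks past the bite (well into a fourth click) (contact force between countersink and chuck above 132 N).
It fails at once if another bit in the rack is disturbed (15 mm) (distance of any of forstner, plugcutter from where it was at the start of the episode above 0.015 m).
It fails at once if a bystander is disturbed (20 mm, the mallet 30 mm) (distance of any of bowl, waxtin, finial, chuckkey, sander from where it was at the start of the episode above 0.02 m or distance of mallet from where it was at the start of the episode above 0.03 m).
It also fails if it takes over 67 s, if anything falls off the work surface, if the arm or the gripper's body presses on something with over 40 N, if the wrist force passes 120 N, or if a joint passes its speed limit or range.

## Working session

There is one attempt and no reset: what is moved stays moved. The work goes in short steps, Python scripts to look and compute and a shell command to move; the robot and the scene stay as the last step left them, time stands still between calls to the robot, and variables do not carry over. Pictures are saved under pics/ and viewed, at most 10 in all, crops included, and the job is handed in when it is done.

```bash
ls; mkdir -p pics; python3 - <<'E'
from workcell import env
import cv2,numpy as np
s=env.get_state()
for k in s: print(k,np.round(s[k],4))
print(env.tip_extent)
for n in("scene","top"):
    c=env.read_camera(n); print(n,c["fov_y"],c["cx"],c["cy"],[k for k in c]); print(np.round(c["T"],4))
    cv2.imwrite(f"pics/{n}0.png",c["img"][:,:,::-1])
E
```

```text
pics
clock 0.0
joint_pos [-1.3666  0.314   0.045   1.3036 -0.      1.4312]
qvel [ 0.0021  0.0012 -0.0008 -0.0006  0.0014  0.0005]
tau [-8.00000e-04 -4.80629e+01  2.98530e+01  1.92000e-02 -2.00000e-04
 -0.00000e+00]
tcp_pos [ 0.1937 -0.5409  0.2414]
orientation [-9.000e-04  9.853e-01  1.710e-01 -1.000e-04]
wrist_force [ 0.4077  0.0582 -0.063 ]
ft_torque [-0.0197 -0.0165 -0.0171]
grip_force 0.0
finger_gap 0.0853
0.011
scene 44.00527094629742 328.9542941207444 247.38816956645226 ['img', 'fov_y', 'cx', 'cy', 'T']
[[-0.2284 -0.6305  0.7419  1.3662]
 [ 0.9734 -0.1358  0.1843  0.1851]
 [-0.0155  0.7642  0.6447  0.7943]
 [ 0.      0.      0.      1.    ]]
top 57.649687440315915 322.0724033658257 238.34129925401263 ['img', 'fov_y', 'cx', 'cy', 'T']
[[ 8.0000e-04  9.8680e-01 -1.6170e-01  4.1250e-01]
 [-1.0000e+00 -7.0000e-04 -9.2000e-03 -1.5800e-02]
 [-9.2000e-03  1.6170e-01  9.8680e-01  1.1226e+00]
 [ 0.0000e+00  0.0000e+00  0.0000e+00  1.0000e+00]]
```

View pics/top0.png

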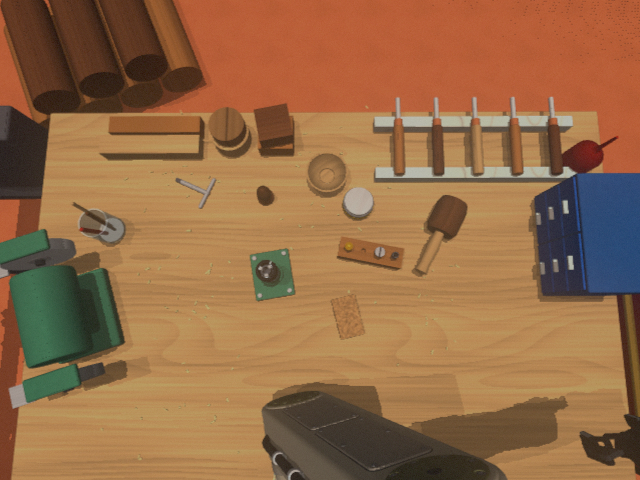

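View pics/scene0.png

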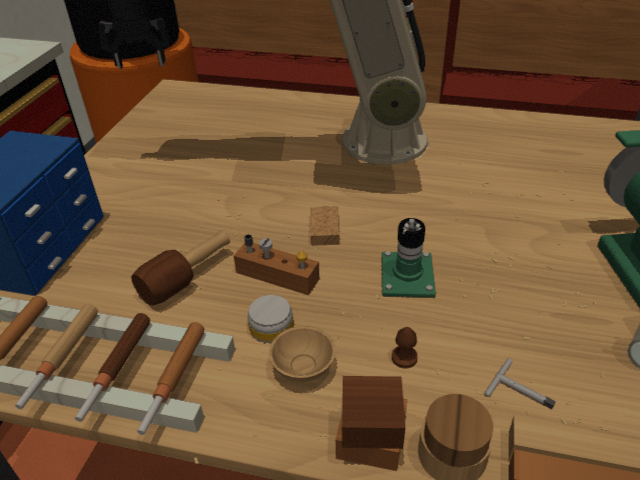

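The top view shows the gold bit at (349,246) in the left-end rack hole, the chuck at about (267,270), the sander at (348,316), the tin at (358,203) and the bowl at (327,173). In the scene view the gold bit is at (302,258) and the chuck top at (411,226).

```bash
cat > h.py <<'E'
from workcell import env
import cv2,numpy as np
from scipy.spatial.transform import Rotation as R
def ray(c,u,v):
    f=240/np.tan(np.radians(c["fov_y"]/2)); d=np.array([(u-c["cx"])/f,-(v-c["cy"])/f,-1.])
    return c["T"][:3,3], c["T"][:3,:3]@d
def plane(c,u,v,z):
    o,d=ray(c,u,v); return o+d*(z-o[2])/d[2]
def pix(c,p):
    f=240/np.tan(np.radians(c["fov_y"]/2)); q=c["T"][:3,:3].T@(np.asarray(p)-c["T"][:3,3])
    return c["cx"]-f*q[0]/q[2], c["cy"]+f*q[1]/q[2]
def tri(rs):
    A=0;b=0
    for o,d in rs:
        d=d/np.linalg.norm(d); P=np.eye(3)-np.outer(d,d); A=A+P; b=b+P@o
    return np.linalg.solve(A,b)
def blobs(c,lo,hi,roi,amin=10):
    u0,v0,u1,v1=roi; hsv=cv2.cvtColor(c["img"],cv2.COLOR_RGB2HSV)
    m=np.zeros(hsv.shape[:2],np.uint8); m[v0:v1,u0:u1]=cv2.inRange(hsv,lo,hi)[v0:v1,u0:u1]
    n,l,st,ce=cv2.connectedComponentsWithStats(m)
    return sorted([(int(st[i,4]),ce[i].round(1).tolist(),st[i,:4].tolist()) for i in range(1,n) if st[i,4]>=amin],reverse=True),m
def tool():
    s=env.get_state(); w,x,y,z=s["orientation"]; return np.array(s["tcp_pos"]),R.from_quat([x,y,z,w]).as_matrix(),s
E
python3 - <<'E'
from h import *
T=env.read_camera("top");S=env.read_camera("scene")
for c,g,k,p in((T,(335,232,362,260),(250,255,285,290),(240,240,305,305)),(S,(288,243,318,275),(390,210,432,250),(370,240,445,305))):
    print("gold",blobs(c,(18,150,80),(32,255,255),g,5)[0][:3])
    print("black",blobs(c,(0,0,0),(180,255,55),k,20)[0][:3])
    print("green",blobs(c,(60,80,30),(90,255,255),p,50)[0][:3])
b,m=blobs(T,(60,80,30),(90,255,255),(240,240,305,305),50)
print("plate",[plane(T,*q,0.012).round(4).tolist() for q in cv2.boxPoints(cv2.minAreaRect(cv2.findNonZero(m)))])
a=np.vstack([cv2.resize(T["img"][225:305,240:420],None,fx=4,fy=4,interpolation=2),cv2.resize(S["img"][200:270,270:450],None,fx=4,fy=4,interpolation=2)])
cv2.imwrite("pics/z1.png",a[:600,:,::-1])
print(R.from_matrix(tool()[1]).as_euler('ZYX',degrees=True))
E
```

```text
gold [(45, [348.4, 245.8], [345, 243, 8, 7])]
black []
green []
gold [(91, [301.4, 256.3], [297, 251, 10, 11])]
black [(556, [410.9, 234.8], [398, 218, 27, 31])]
green [(1933, [407.1, 275.7], [382, 252, 53, 45])]Traceback (most recent call last):
  File "<stdin>", line 8, in <module>
cv2.error: OpenCV(4.12.0) /io/opencv/modules/imgproc/src/convhull.cpp:143: error: (-215:Assertion failed) total >= 0 && (depth == CV_32F || depth == CV_32S) in function 'convexHull'
```

```bash
python3 - <<'E'
from h import *
T=env.read_camera("top");S=env.read_camera("scene")
h=cv2.cvtColor(T["img"],cv2.COLOR_RGB2HSV); print(h[255,258],h[290,285],h[270,267],h[275,262])
b,m=blobs(T,(40,60,20),(100,255,255),(240,235,310,310),50)
print(b[:2])
if b: print("plate",[plane(T,*q,0.012).round(4).tolist() for q in cv2.boxPoints(cv2.minAreaRect(cv2.findNonZero(m)))])
g=tri([ray(T,348.4,245.8),ray(S,301.4,256.3)]); print("gold",g,plane(T,348.4,245.8,.074),plane(S,301.4,256.3,.074))
print("chuck top view sleeve", plane(T,267,270,.128),plane(S,411,226,.126))
print("sander",plane(T,348,316,.028),"tin",plane(T,358,203,.045))
b,m=blobs(T,(0,100,60),(15,255,160),(330,232,410,275),30); print(b[:3])
a=np.vstack([cv2.resize(T["img"][225:305,240:420],None,fx=4,fy=4,interpolation=2),cv2.resize(S["img"][200:270,270:450],None,fx=4,fy=4,interpolation=2)])
cv2.imwrite("pics/z1.png",a[:600,:,::-1])
print(R.from_matrix(tool()[1]).as_euler('ZYX',degrees=True))
E
```

```text
[ 54  81 113] [ 56  74 114] [11 56 96] [13 59 99]
[(1168, [273.4, 275.0], [250, 249, 44, 51])]
plate [[0.5526, 0.182, 0.012], [0.5685, 0.0846, 0.012], [0.4525, 0.0645, 0.012], [0.4371, 0.1603, 0.012]]
gold [ 0.56641674 -0.06860889  0.06783366] [ 0.56591988 -0.06992366  0.074     ] [ 0.57297655 -0.06479478  0.074     ]
chuck top view sleeve [0.50220517 0.11939205 0.128     ] [0.50712234 0.1260747  0.126     ]
sander [ 0.39744066 -0.06974293  0.028     ] tin [ 0.6798137 -0.0967329  0.045    ]
[(1259, [370.5, 253.9], [337, 237, 67, 34])]
[ 1.96997451e+01 -3.20975565e-03 -1.79967142e+02]
```

View pics/z1.png

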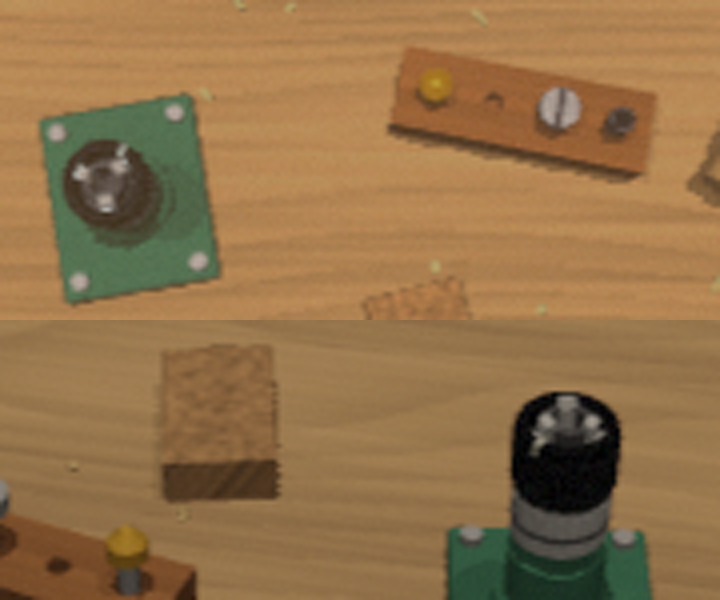

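The zoom shows the gold bit in the rack's end hole with the next hole empty, then the Forstner bit and the plug cutter. The chuck's jaws and the white mark, at about (271,262) in the top view, are visible. Next I move to above the bit, with the fingers closing across the rack.

```bash
R='[-1,0.0285,-0.0177,0,0]'
python3 -m jog '[[-1,0.0285,-0.0177,0,0],[-1,0.0285,-0.0177,0,0],[-1,0.0285,-0.0177,0,0],[-1,0.0285,-0.0177,0,0],[-1,0.0285,-0.0177,0,0]]' | tail -3
python3 -m jog '[[-1,0.0285,-0.0177,0,0],[-1,0.0285,-0.0177,0,0],[-1,0.0285,-0.0177,0,0],[-1,0.0285,-0.0177,0,0],[-1,0.0285,-0.0177,0,0]]' >/dev/null
python3 -m jog '[[-1,0.0285,-0.0177,0,0],[-1,0.0285,-0.0177,0,0],[-1,0.0285,-0.0177,0,0],[-1,0.0285,-0.0177,0,0],[-1,0.0285,-0.0177,0,0]]' >/dev/null
python3 -m jog '[[-1,0.0285,-0.0177,0,0],[-1,0.0285,-0.0177,0,0],[-1,0.0285,-0.0177,0,0],[-1,0,0,0,-7],[-1,0,0,0,-7]]' >/dev/null
python3 -m jog '[[-1,0,0,0,-7],[-1,0,0,0,-7],[-1,0,0,0,-7],[-1,0,0,0,-7],[-1,0,0,0,-7]]' >/dev/null
python3 -m jog '[[-1,0,0,0,-7],[-1,0,0,0,-7],[-1,0,0,0,-7],[-1,0,0,0,0],[-1,0,0,0,0]]'
python3 - <<'E'
from h import *
p,M,s=tool(); print(p,R.from_matrix(M).as_euler('ZYX',degrees=True),np.degrees(s["joint_pos"]).round(1))
W=env.read_camera("wrist");cv2.imwrite("pics/w1.png",W["img"][:,:,::-1]); print(W["T"].round(4),W["fov_y"])
g=[.567,-.0686,.071]; print(pix(W,g))
print(blobs(W,(18,150,80),(32,255,255),(0,0,640,480),50)[0][:3])
E
```

```text
wrist_force: [-0.3, -0.7, 0.1]
finger_gap: 0.0855
grip_force: 0.0
clock: 2.8
tcp_pos: [0.5694, -0.0685, 0.2422]
orientation: [-0.0, 0.71, 0.704, -0.0]
wrist_force: [0.2, 0.1, 1.1]
finger_gap: 0.0853
grip_force: 0.0
[ 0.56936148 -0.06853044  0.24223878] [ 8.95015199e+01  3.70593252e-03 -1.79994463e+02] [-14.9  17.8   2.4  74.6  -0.   75.6]
[[ 1.000e+00  9.200e-03  3.200e-03  5.706e-01]
 [-9.800e-03  9.622e-01  2.722e-01 -2.000e-04]
 [-5.000e-04 -2.722e-01  9.622e-01  3.738e-01]
 [ 0.000e+00  0.000e+00  0.000e+00  1.000e+00]] 60.707374870292696
(np.float64(322.88913544458), np.float64(219.33179539899652))
[(610, [432.1, 210.0], [411, 188, 76, 74]), (575, [323.4, 218.1], [311, 205, 26, 27])]
```

View pics/w1.png

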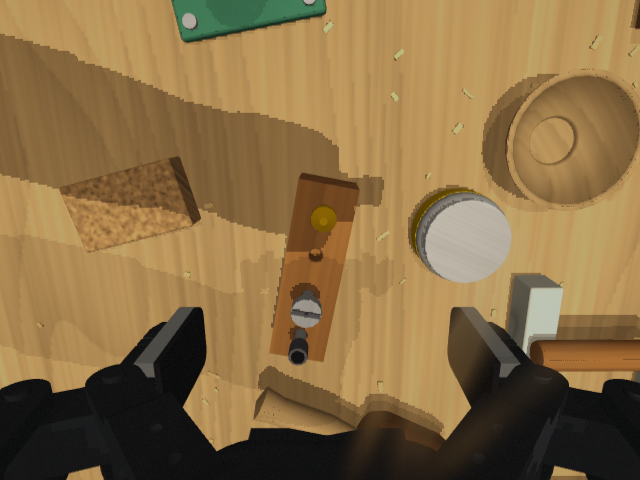

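The wrist view shows the gold bit at (323,218), as predicted to 1 px. I descend and grip.

```bash
python3 -m jog '[[-1,0,-0.0024,0.035,0],[-0.5,0,0,0.035,0],[-0.2,0,0,0.035,0],[-0.2,0,0,0.035,0],[-0.2,0,0,0.025,0]]' 30
python3 -m jog '[[-0.2,0,0,0.017,0],[-0.2,0,0,0,0],[-0.2,0,0,0,0]]'
python3 - <<'E'
from h import *
W=env.read_camera("wrist");b=blobs(W,(18,150,80),(32,255,255),(200,150,500,480),50)[0];print(b[:3])
p,M,s=tool();print(p,[pix(W,p+M[:,2]*-z) for z in(.008,.015)])
E
```

```text
clock: 3.27
tcp_pos: [0.5655, -0.0681, 0.0744]
orientation: [-0.001, 0.71, 0.704, -0.001]
wrist_force: [-0.6, 0.8, 0.4]
finger_gap: 0.0512
grip_force: 0.0
clock: 3.52
tcp_pos: [0.5662, -0.0683, 0.0596]
orientation: [-0.001, 0.71, 0.705, -0.001]
wrist_force: [0.4, 0.5, 0.2]
finger_gap: 0.0511
grip_force: 0.0
[(3246, [328.5, 338.9], [298, 306, 61, 66]), (467, [495.5, 332.0], [490, 298, 10, 68])]
[ 0.56744727 -0.06864198  0.06097025] [(np.float64(328.6508476078673), np.float64(339.7393005044456)), (np.float64(328.6893060879854), np.float64(350.87433391680497))]
```

```bash
python3 -m jog '[[1,0,0,0,0],[1,0,0,0,0],[1,0,0,0,0],[1,0,0,0,0],[1,0,0,0,0]]' 40
python3 -m jog '[[1,0,0,-0.005,0],[1,0,0,-0.015,0],[1,0,0,-0.03,0],[1,0,0,-0.04,0],[1,0,0,-0.04,0]]'
python3 -m jog '[[1,0,0,-0.03,0],[1,0,0,0,0],[1,0,0,0,0]]'
python3 - <<'E'
from h import *
W=env.read_camera("wrist");b=blobs(W,(18,150,80),(32,255,255),(200,150,500,480),50)[0];print(b[:3])
p,M,s=tool();print(p,R.from_matrix(M).as_euler('ZYX',degrees=True),[pix(W,p+M[:,2]*-z) for z in(.008,.015)])
cv2.imwrite("pics/w2.png",W["img"][:,:,::-1])
q=np.array([.5028,.1225,p[2]])-p; print(M.T@q)
E
```

```text
clock: 3.98
tcp_pos: [0.5682, -0.0688, 0.0619]
orientation: [0.001, 0.709, 0.705, 0.001]
wrist_force: [-1.0, 0.0, 5.9]
finger_gap: 0.0184
grip_force: 39.0
clock: 4.4
tcp_pos: [0.5657, -0.0682, 0.1909]
orientation: [-0.001, 0.709, 0.705, -0.001]
wrist_force: [1.6, -0.7, -0.7]
finger_gap: 0.018
grip_force: 39.6
clock: 4.65
tcp_pos: [0.5683, -0.0688, 0.2228]
orientation: [0.002, 0.709, 0.705, 0.001]
wrist_force: [0.2, 0.2, -1.5]
finger_gap: 0.018
grip_force: 39.6
[(3022, [326.6, 334.0], [299, 302, 56, 65]), (691, [437.1, 214.8], [415, 191, 79, 78])]
[ 0.56709341 -0.06852833  0.22072965] [8.96951581e+01 2.27478498e-02 1.79938388e+02] [(np.float64(321.69668769731175), np.float64(333.1144909342544)), (np.float64(321.522423280696), np.float64(343.67891175103875))]
[ 1.90683544e-01 -6.53087431e-02 -1.45934458e-04]
```

View pics/w2.png

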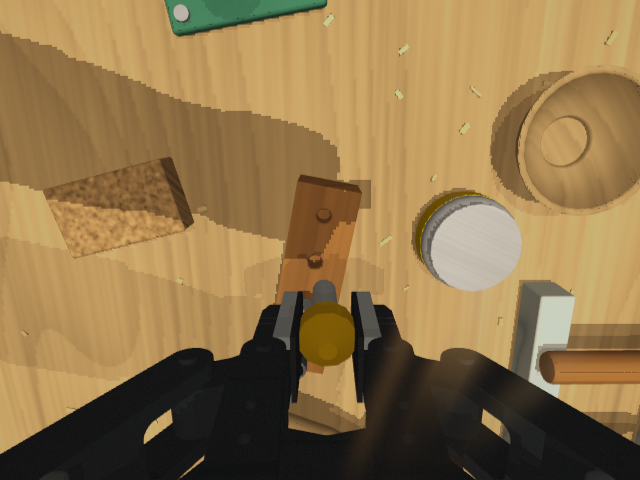

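The bit is held between the pads (head at (327,333), shank end at (323,285)) and its hole is empty. I move short of the chuck for a close look at its mouth.

```bash
python3 -m jog '[[1,0.03,-0.015,0,0],[1,0.03,-0.015,0,0],[1,0.03,-0.015,0,0],[1,0.02,-0.015,0,0],[1,0,-0.005,0,0]]'
python3 -m jog '[[1,0,0,0,0],[1,0,0,0,0],[1,0,0,0,0]]'
python3 - <<'E'
from h import *
W=env.read_camera("wrist");T=env.read_camera("top")
p,M,s=tool();print(p,R.from_matrix(M).as_euler('ZYX',degrees=True),s["tcp_pos"])
print(pix(W,[.5028,.1225,.132]),[pix(W,p+M[:,2]*z) for z in(-.008,.032)],blobs(W,(18,150,80),(32,255,255),(200,250,500,480),50)[0][:2])
u,v=pix(W,[.5028,.1225,.132]);u=int(u);v=int(v);a=W["img"][:,:,::-1].copy()
cv2.imwrite("pics/w3.png",a); print(W["T"].round(4).tolist())
E
```

```text
clock: 5.12
tcp_pos: [0.4987, 0.0451, 0.2181]
orientation: [-0.003, 0.708, 0.707, -0.002]
wrist_force: [-1.0, -0.0, -0.5]
finger_gap: 0.0179
grip_force: 39.6
clock: 5.37
tcp_pos: [0.5029, 0.0411, 0.2195]
orientation: [-0.0, 0.709, 0.705, -0.0]
wrist_force: [-0.0, 0.0, -0.2]
finger_gap: 0.0184
grip_force: 39.6
[0.5031521  0.04091358 0.21978805] [ 8.96127855e+01  1.19917325e-02 -1.79976338e+02] [0.5031521  0.04091358 0.21978805]
(np.float64(324.34861905341614), np.float64(98.34095653975038)) [(np.float64(325.74211511765645), np.float64(337.77300668985396)), (np.float64(325.98955585497777), np.float64(291.2498502341541))] [(3047, [326.5, 334.0], [299, 302, 56, 65]), (370, [490.3, 339.5], [481, 321, 19, 37])]
[[1.0, 0.0067, 0.0031, 0.5041], [-0.0073, 0.9622, 0.2724, 0.1094], [-0.0012, -0.2724, 0.9622, 0.3511], [0.0, 0.0, 0.0, 1.0]]
```

View pics/w3.png

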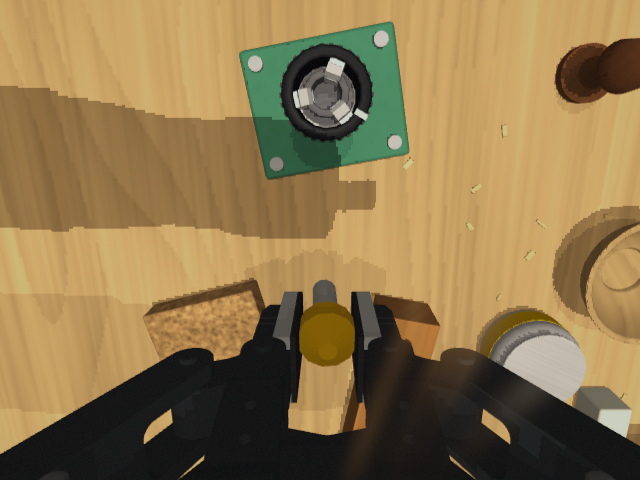

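The wrist view shows the chuck mouth at about (326,95), the sleeve rim ellipse around (326,92), the plate bolts at (254,64), (381,38), (394,142) and (276,164), and the white mark at (361,115).

```bash
python3 - <<'E'
from h import *
W=env.read_camera("wrist")
p,M,s=tool()
b=np.array([[254.5,64],[381,38],[394,142],[276,164]]); print("bolts",np.mean([plane(W,*q,.015) for q in b],0))
h=cv2.cvtColor(W["img"],cv2.COLOR_RGB2HSV); m=np.zeros((480,640),np.uint8); m[35:145,270:385]=cv2.inRange(h,(0,0,0),(180,255,45))[35:145,270:385]
cs=cv2.findContours(m,cv2.RETR_EXTERNAL,cv2.CHAIN_APPROX_NONE)[0]; c=max(cs,key=len)
(e0,ax,an)=cv2.fitEllipse(c); print(e0,ax,an,len(c))
e1=plane(W,*e0,.12); print("sleeve",e1)
mk=plane(W,361,115,.126); print("mark",mk)
u=blobs(W,(0,0,60),(180,60,255),(300,270,350,305),20)[0][:2]; print("shank",u)
q=np.array([.5028,.1225,.2])-p; print("rel",M.T@q)
E
```

```text
bolts [0.50386067 0.1253791  0.015     ]
(325.9172058105469, 91.21324920654297) (83.46702575683594, 89.39740753173828) 14.011250495910645 676
sleeve [0.50390637 0.12665144 0.12      ]
mark [0.52225693 0.11428164 0.126     ]
shank [(442, [323.7, 291.6], [313, 280, 24, 24])]
rel [ 0.08154709 -0.00088845  0.01989112]
```

```bash
python3 -m jog '[[1,0.03,0.0007,0,0],[1,0.03,0,0,0],[1,0.0245,0,0.015,0],[1,0,0,0.02,0],[1,0,0,0.012,0]]'
python3 -m jog '[[1,0,0,0,0],[1,0,0,0,0],[1,0,0,0,0]]'
python3 - <<'E'
from h import *
p,M,s=tool();print(p)
W=env.read_camera("wrist");S=env.read_camera("scene")
a=cv2.resize(S["img"][180:280,360:460],None,fx=5,fy=5,interpolation=2)
b=cv2.resize(W["img"][200:400,250:400],None,fx=2,fy=2.5,interpolation=2)
cv2.imwrite("pics/w4.png",np.hstack([a,b])[:,:,::-1])
print("mouth",pix(S,[.5038,.1255,.132]),pix(W,[.5038,.1255,.132]),"tip",pix(S,p+[0,0,-.032]),pix(W,p+[0,0,-.032]))
E
```

```text
clock: 5.93
tcp_pos: [0.5037, 0.1271, 0.1717]
orientation: [-0.0, 0.708, 0.706, -0.0]
wrist_force: [-0.7, -0.6, -0.7]
finger_gap: 0.0184
grip_force: 39.6
clock: 6.18
tcp_pos: [0.5045, 0.1259, 0.1739]
orientation: [0.0, 0.709, 0.705, 0.0]
wrist_force: [0.0, 0.1, -0.8]
finger_gap: 0.018
grip_force: 39.6
[0.50447588 0.12585308 0.17394654]
mouth (np.float64(411.1574907464425), np.float64(222.24986360591427)) (np.float64(323.9465512310736), np.float64(282.86318717119605)) tip (np.float64(411.7129652981329), np.float64(218.13243053448235)) (np.float64(325.3818133802368), np.float64(290.6508675628233))
```

View pics/w4.png

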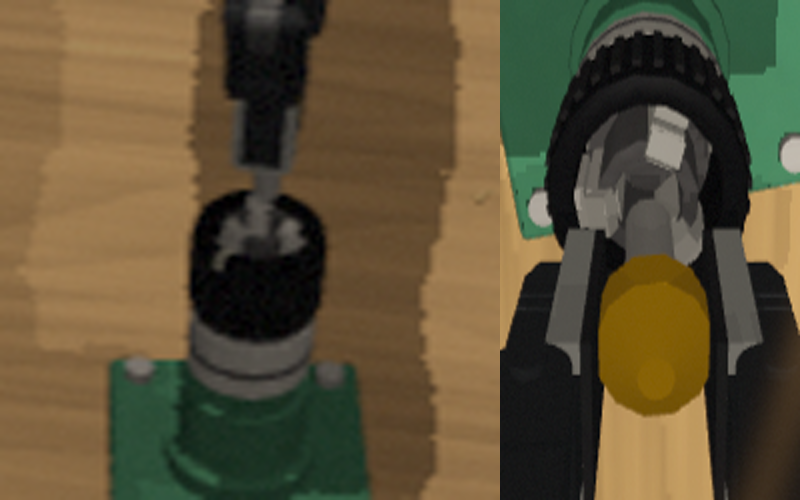

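The crops show the shank over the mouth, lined up with the sleeve axis in both views (within about 1 mm). I lower it.

```bash
python3 -m jog '[[1,0,0,0.006,0],[1,0,0,0.004,0],[1,0,0,0.004,0],[1,0,0,0,0]]'
python3 -m jog '[[1,0,0,0.004,0],[1,0,0,0.004,0],[1,0,0,0.003,0],[1,0,0,0,0],[1,0,0,0,0]]'
```

```text
clock: 6.62
tcp_pos: [0.5031, 0.1261, 0.1582]
orientation: [-0.0, 0.709, 0.705, -0.001]
wrist_force: [0.1, 0.6, -0.8]
finger_gap: 0.0181
grip_force: 39.6
clock: 7.03
tcp_pos: [0.5035, 0.1263, 0.148]
orientation: [-0.0, 0.709, 0.705, -0.0]
wrist_force: [0.5, 0.4, -1.3]
finger_gap: 0.0182
grip_force: 39.6
```

```bash
python3 -m jog '[[1,0,0,0.002,0],[1,0,0,0,0],[0.3,0,0,0,0],[0.0,0,0,0,0],[-0.3,0,0,0,0]]'
python3 -m jog '[[-0.3,0,0,0,0],[-0.3,0,0,0,0],[-0.3,0,0,0,0]]'
python3 - <<'E'
from h import *
p,M,s=tool();print(p)
W=env.read_camera("wrist");S=env.read_camera("scene");T=env.read_camera("top")
for n,c,r in(("S",S,(390,190,440,250)),("W",W,(250,200,400,400))): print(n,blobs(c,(18,150,60),(32,255,255),r,5)[0][:2])
for z in (.141,.145,.153): print(z,pix(S,[.5038,.1255,z]),pix(W,[.5038,.1255,z]))
a=cv2.resize(S["img"][180:280,360:460],None,fx=5,fy=5,interpolation=2)
b=cv2.resize(W["img"][200:400,250:400],None,fx=2,fy=2.5,interpolation=2)
cv2.imwrite("pics/w5.png",np.hstack([a,b])[:,:,::-1])
E
```

```text
clock: 7.45
tcp_pos: [0.5039, 0.1263, 0.1465]
orientation: [0.0, 0.709, 0.705, 0.0]
wrist_force: [-0.8, -0.9, 1.1]
finger_gap: 0.0528
grip_force: 0.0
clock: 7.7
tcp_pos: [0.5038, 0.1263, 0.1463]
orientation: [0.0, 0.709, 0.705, 0.0]
wrist_force: [-0.3, 0.1, -0.0]
finger_gap: 0.0556
grip_force: 0.0
[0.50379495 0.1263095  0.1463402 ]
S []
W [(2679, [324.3, 318.8], [297, 289, 55, 60])]
0.141 (np.float64(411.5253194938212), np.float64(218.30269951803785)) (np.float64(325.25323302805634), np.float64(320.8588649907138))
0.145 (np.float64(411.6900802654212), np.float64(216.53465445526072)) (np.float64(325.2166729564611), np.float64(325.9887424231374))
0.153 (np.float64(412.02199743331244), np.float64(212.97285692152684)) (np.float64(325.13747899298875), np.float64(337.1007372380979))
```

View pics/w5.png

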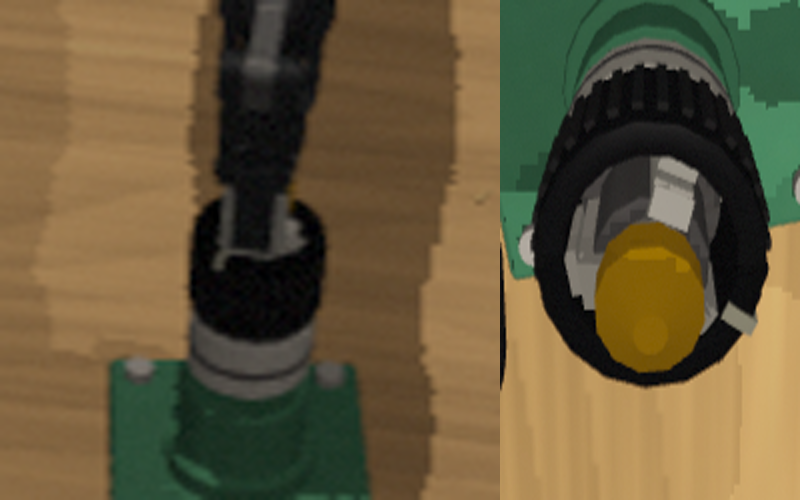

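The bit is down in the chuck: the wrist view has its head centre at (324,319), where (325,321) is expected when home. The fingers are clear. Now I rise a little, wind the last joint back, and check centring.

```bash
python3 -m jog '[[-0.6,-0.0006,0,-0.02,0],[-1,0,0,-0.02,0],[-1,0,0,0,-7],[-1,0,0,0,-7],[-1,0,0,0,-7]]' >/dev/null
python3 -m jog '[[-1,0,0,0,-7],[-1,0,0,0,-7],[-1,0,0,0,-7],[-1,0,0,0,-7],[-1,0,0,0,-7]]' >/dev/null
python3 -m jog '[[-1,0,0,0,-7],[-1,0,0,0,-7],[-1,0,0,0,-7],[-1,0,0,0,-7],[-1,0,0,0,-7]]' >/dev/null
python3 -m jog '[[-1,0,0,0,-7],[-1,0,0,0,0],[-1,0,0,0,0],[-1,0,0,0,0]]'
cat > rd.py <<'E'
from h import *
import sys
p,M,s=tool(); a=np.degrees(np.arctan2(M[1,0],M[0,0]))
print("t%.2f psi %.2f Mz %.3f F %s p %s q6 %.0f"%(s["clock"],a,s["ft_torque"][2],np.round(s["wrist_force"],1),np.round(p,4),np.degrees(s["joint_pos"][5])))
if len(sys.argv)>1: open(sys.argv[1],"a").write("%f %f\n"%(a,s["ft_torque"][2]))
E
python3 rd.py
python3 - <<'E'
from h import *
W=env.read_camera("wrist"); p,M,s=tool()
b=blobs(W,(18,150,60),(32,255,255),(150,100,500,480),300)[0][:2]; print(b)
print([pix(W,[.5038,.1255,z]) for z in(.141,.153)])
q=plane(W,*b[0][1],.143)-p; print("head rel tool",(M.T@q).round(4))
E
```

```text
clock: 9.43
tcp_pos: [0.5037, 0.1257, 0.1863]
orientation: [-0.0, -0.066, 0.998, -0.0]
wrist_force: [-0.5, -0.2, -0.9]
finger_gap: 0.0854
grip_force: 0.0
t9.43 psi -172.48 Mz -0.033 F [-0.5 -0.2 -0.9] p [0.5037 0.1257 0.1863] q6 -2
[(1644, [331.4, 279.8], [310, 257, 44, 47])]
[(np.float64(328.15384713302217), np.float64(280.2767196521252)), (np.float64(328.29825492442274), np.float64(290.3934283279805))]
head rel tool [0.001  0.0012 0.0433]
```

```bash
python3 -m jog '[[-1,0,0,0.03,0],[-1,0,0,0.025,0],[-1,0,0,0.015,0],[-1,0,0,0.0125,0],[-1,0,0,0,0]]' 40
python3 rd.py
python3 -m jog '[[0.1,0,0,0,0],[0.1,0,0,0,0],[1,0,0,0,0],[1,0,0,0,0],[1,0,0,0,0]]'
python3 -m jog '[[1,0,0,0,0],[1,0,0,0,0]]'
python3 rd.py
```

```text
clock: 9.9
tcp_pos: [0.5017, 0.1255, 0.1011]
orientation: [-0.002, -0.066, 0.998, -0.0]
wrist_force: [-0.7, -0.3, -0.5]
finger_gap: 0.0853
grip_force: 0.0
t9.90 psi -172.39 Mz -0.038 F [-0.7 -0.3 -0.5] p [0.5017 0.1255 0.1011] q6 -2
clock: 10.32
tcp_pos: [0.5046, 0.1264, 0.1054]
orientation: [0.001, -0.067, 0.998, 0.001]
wrist_force: [-1.0, 3.0, 6.1]
finger_gap: 0.0475
grip_force: 41.2
clock: 10.48
tcp_pos: [0.5046, 0.1264, 0.1054]
orientation: [0.001, -0.067, 0.998, 0.001]
wrist_force: [-2.0, 2.5, 6.2]
finger_gap: 0.0477
grip_force: 41.2
t10.48 psi -172.29 Mz -0.023 F [-2.   2.5  6.2] p [0.5046 0.1264 0.1054] q6 -3
```

```bash
python3 -m jog '[[1,0,0,0,0],[1,0,0,0,0],[1,0,0,0,0]]' 90 >/dev/null; python3 rd.py log
python3 -m jog '[[1,0,0,0,2.5],[1,0,0,0,0]]'>/dev/null; python3 rd.py log
python3 -m jog '[[1,0,0,0,2.5],[1,0,0,0,0]]'>/dev/null; python3 rd.py log
python3 -m jog '[[1,0,0,0,2.5],[1,0,0,0,0]]'>/dev/null; python3 rd.py log
python3 -m jog '[[1,0,0,0,2.5],[1,0,0,0,0]]'>/dev/null; python3 rd.py log
python3 -m jog '[[1,0,0,0,2.5],[1,0,0,0,0]]'>/dev/null; python3 rd.py log
python3 -m jog '[[1,0,0,0,2.5],[1,0,0,0,0]]'>/dev/null; python3 rd.py log
python3 -m jog '[[1,0,0,0,2.5],[1,0,0,0,0]]'>/dev/null; python3 rd.py log
python3 -m jog '[[1,0,0,0,2.5],[1,0,0,0,0]]'; python3 rd.py log
```

```text
t10.73 psi -172.29 Mz 0.013 F [-2.8  2.3  8.5] p [0.5046 0.1264 0.1057] q6 -3
t10.90 psi -174.85 Mz 0.266 F [-2.8  1.7  7.6] p [0.5046 0.1263 0.1057] q6 0
t11.07 psi -177.34 Mz 0.418 F [-2.3  1.8  8.6] p [0.5046 0.1263 0.1057] q6 3
t11.23 psi -179.85 Mz 0.325 F [-1.7  0.6  7.8] p [0.5046 0.1262 0.1057] q6 5
t11.40 psi 177.60 Mz -0.034 F [-1.9  1.5  8.6] p [0.5047 0.1261 0.1057] q6 8
t11.57 psi 175.05 Mz -0.361 F [-2.5  0.3  8.7] p [0.5047 0.1261 0.1057] q6 10
t11.73 psi 172.54 Mz -0.468 F [-2.8  2.5  8.6] p [0.5046 0.1261 0.1057] q6 13
t11.90 psi 170.05 Mz -0.316 F [-2.4  0.8  8.1] p [0.5046 0.126  0.1057] q6 15
clock: 12.07
tcp_pos: [0.5046, 0.1259, 0.1057]
orientation: [0.001, 0.108, 0.994, 0.0]
wrist_force: [-1.8, -0.2, 8.6]
finger_gap: 0.0464
grip_force: 90.8
t12.07 psi 167.59 Mz -0.032 F [-1.8 -0.2  8.6] p [0.5046 0.1259 0.1057] q6 18
```

```bash
cat > mean.py <<'E'
import numpy as np
d=np.loadtxt("log"); m=d[1:,1]
print([round(float(m[i:i+8].mean()),3) for i in range(0,len(m)-7,8)], len(m))
E
python3 -m jog '[[1,0,0,0,2.5],[1,0,0,0,0]]'>/dev/null; python3 rd.py log
python3 -m jog '[[1,0,0,0,2.5],[1,0,0,0,0]]'>/dev/null; python3 rd.py log
python3 -m jog '[[1,0,0,0,2.5],[1,0,0,0,0]]'>/dev/null; python3 rd.py log
python3 -m jog '[[1,0,0,0,2.5],[1,0,0,0,0]]'>/dev/null; python3 rd.py log
python3 -m jog '[[1,0,0,0,2.5],[1,0,0,0,0]]'>/dev/null; python3 rd.py log
python3 -m jog '[[1,0,0,0,2.5],[1,0,0,0,0]]'>/dev/null; python3 rd.py log
python3 -m jog '[[1,0,0,0,2.5],[1,0,0,0,0]]'>/dev/null; python3 rd.py log
python3 -m jog '[[1,0,0,0,2.5],[1,0,0,0,0]]'>/dev/null; python3 rd.py log
python3 mean.py
```

```text
t12.23 psi 165.13 Mz 0.254 F [-2.7 -0.6  8.1] p [0.5046 0.1259 0.1057] q6 20
t12.40 psi 162.65 Mz 0.433 F [-2.2 -0.8  9.1] p [0.5046 0.1258 0.1057] q6 23
t12.57 psi 160.13 Mz 0.291 F [-3.1  0.3  8. ] p [0.5046 0.1258 0.1057] q6 25
t12.73 psi 157.59 Mz -0.012 F [-3.3 -0.7  8.6] p [0.5045 0.1257 0.1057] q6 28
t12.90 psi 155.04 Mz -0.406 F [-2.9 -0.1  8.1] p [0.5045 0.1256 0.1057] q6 30
t13.07 psi 152.52 Mz -0.444 F [-2.9 -0.9  8.5] p [0.5045 0.1256 0.1057] q6 33
t13.23 psi 150.04 Mz -0.236 F [-2.8 -1.   9.9] p [0.5045 0.1256 0.1057] q6 35
t13.40 psi 147.58 Mz 0.047 F [-3.9 -1.1  8.1] p [0.5044 0.1255 0.1056] q6 38
[-0.025, -0.009] 16
```

```bash
python3 -m jog '[[1,0,0,0,2.5],[1,0,0,0,0]]'>/dev/null; python3 rd.py log
python3 -m jog '[[1,0,0,0,2.5],[1,0,0,0,0]]'>/dev/null; python3 rd.py log
python3 -m jog '[[1,0,0,0,2.5],[1,0,0,0,0]]'>/dev/null; python3 rd.py log
python3 -m jog '[[1,0,0,0,2.5],[1,0,0,0,0]]'>/dev/null; python3 rd.py log
python3 -m jog '[[1,0,0,0,2.5],[1,0,0,0,0]]'>/dev/null; python3 rd.py log
python3 -m jog '[[1,0,0,0,2.5],[1,0,0,0,0]]'>/dev/null; python3 rd.py log
python3 -m jog '[[1,0,0,0,2.5],[1,0,0,0,0]]'>/dev/null; python3 rd.py log
python3 -m jog '[[1,0,0,0,2.5],[1,0,0,0,0]]'>/dev/null; python3 rd.py log
python3 mean.py
```

```text
t13.57 psi 145.12 Mz 0.285 F [-3.3 -0.8  8.7] p [0.5044 0.1254 0.1057] q6 40
t13.73 psi 142.64 Mz 0.475 F [-3.7 -2.3  8.8] p [0.5044 0.1254 0.1057] q6 43
t13.90 psi 140.12 Mz 0.376 F [-4.  -2.6 10. ] p [0.5043 0.1253 0.1057] q6 45
t14.07 psi 137.58 Mz 0.036 F [-3.7 -1.6 10.4] p [0.5043 0.1253 0.1057] q6 48
t14.23 psi 135.03 Mz -0.355 F [-3.4 -1.8  9.8] p [0.5043 0.1252 0.1057] q6 50
t14.40 psi 132.52 Mz -0.394 F [-3.8 -2.5  9.7] p [0.5042 0.1252 0.1057] q6 53
t14.57 psi 130.04 Mz -0.237 F [-4.3 -2.1  9.5] p [0.5042 0.1252 0.1057] q6 55
t14.73 psi 127.57 Mz 0.088 F [-3.9 -2.3  9.2] p [0.5041 0.1251 0.1057] q6 58
[-0.025, -0.009, 0.034] 24
```

```bash
python3 -m jog '[[1,0,0,0,2.5],[1,0,0,0,0]]'>/dev/null; python3 rd.py log
python3 -m jog '[[1,0,0,0,2.5],[1,0,0,0,0]]'>/dev/null; python3 rd.py log
python3 -m jog '[[1,0,0,0,2.5],[1,0,0,0,0]]'>/dev/null; python3 rd.py log
python3 -m jog '[[1,0,0,0,2.5],[1,0,0,0,0]]'>/dev/null; python3 rd.py log
python3 -m jog '[[1,0,0,0,2.5],[1,0,0,0,0]]'>/dev/null; python3 rd.py log
python3 -m jog '[[1,0,0,0,2.5],[1,0,0,0,0]]'>/dev/null; python3 rd.py log
python3 -m jog '[[1,0,0,0,2.5],[1,0,0,0,0]]'>/dev/null; python3 rd.py log
python3 -m jog '[[1,0,0,0,2.5],[1,0,0,0,0]]'>/dev/null; python3 rd.py log
python3 mean.py
```

```text
t14.90 psi 125.11 Mz 0.350 F [-4.8 -3.   9.6] p [0.5041 0.1251 0.1057] q6 60
t15.07 psi 122.64 Mz 0.553 F [-4.1 -2.9 10.2] p [0.504  0.1251 0.1056] q6 62
t15.23 psi 120.13 Mz 0.436 F [-4.8 -3.3 10.3] p [0.5039 0.125  0.1057] q6 65
t15.40 psi 117.58 Mz 0.123 F [-3.9 -3.1 10.8] p [0.5039 0.125  0.1057] q6 68
t15.57 psi 115.04 Mz -0.219 F [-5.1 -2.7  9.5] p [0.5039 0.1249 0.1057] q6 70
t15.73 psi 112.53 Mz -0.321 F [-4.  -3.  11.1] p [0.5038 0.1249 0.1057] q6 73
t15.90 psi 110.04 Mz -0.128 F [-5.2 -3.3 11. ] p [0.5038 0.1249 0.1056] q6 75
t16.07 psi 107.58 Mz 0.194 F [-5.4 -3.2 10.9] p [0.5037 0.1249 0.1056] q6 78
[-0.025, -0.009, 0.034, 0.123] 32
```

The click means are -0.025, -0.009, 0.034 and 0.123 N m, so the jaws bit after the second click. Two clicks past the bite are done and one remains.

```bash
python3 -m jog '[[1,0,0,0,2.5],[1,0,0,0,0]]'>/dev/null; python3 rd.py log
python3 -m jog '[[1,0,0,0,2.5],[1,0,0,0,0]]'>/dev/null; python3 rd.py log
python3 -m jog '[[1,0,0,0,2.5],[1,0,0,0,0]]'>/dev/null; python3 rd.py log
python3 -m jog '[[1,0,0,0,2.5],[1,0,0,0,0]]'>/dev/null; python3 rd.py log
python3 -m jog '[[1,0,0,0,2.5],[1,0,0,0,0]]'>/dev/null; python3 rd.py log
python3 -m jog '[[1,0,0,0,2.5],[1,0,0,0,0]]'>/dev/null; python3 rd.py log
python3 -m jog '[[1,0,0,0,2.5],[1,0,0,0,0]]'>/dev/null; python3 rd.py log
python3 -m jog '[[1,0,0,0,2.3],[1,0,0,0,0]]'>/dev/null; python3 rd.py log
python3 mean.py
```

```text
t16.23 psi 105.13 Mz 0.520 F [-6.3 -3.9 10.7] p [0.5036 0.1249 0.1057] q6 80
t16.40 psi 102.65 Mz 0.726 F [-5.1 -3.3 11.4] p [0.5036 0.1249 0.1057] q6 82
t16.57 psi 100.14 Mz 0.559 F [-5.4 -4.6 12. ] p [0.5035 0.1248 0.1057] q6 85
t16.73 psi 97.60 Mz 0.240 F [-5.9 -3.9 10.7] p [0.5035 0.1248 0.1056] q6 88
t16.90 psi 95.06 Mz -0.091 F [-5.6 -3.6 12.2] p [0.5034 0.1248 0.1056] q6 90
t17.07 psi 92.54 Mz -0.175 F [-5.8 -3.8 12. ] p [0.5033 0.1248 0.1056] q6 93
t17.23 psi 90.06 Mz -0.015 F [-6.5 -3.4 11.8] p [0.5033 0.1248 0.1057] q6 95
t17.40 psi 87.81 Mz 0.272 F [-6.4 -3.9 11.6] p [0.5032 0.1248 0.1057] q6 97
[-0.025, -0.009, 0.034, 0.123, 0.254] 40
```

The last click averaged 0.254 N m, which is +0.05, +0.14 and +0.27 over the baseline: exactly three clicks. I release and withdraw.

```bash
python3 -m jog '[[0.3,0,0,0,0],[-0.2,0,0,0,0],[-1,0,0,0,0],[-1,0,0,0,0],[-1,0,0,0,0]]'
python3 -m jog '[[-1,0,0,0,0],[-1,0,0,-0.02,0],[-1,0,0,-0.035,0],[-1,0,0,-0.035,0],[-1,0,0,-0.03,0]]'>/dev/null
python3 -m jog '[[-1,0,0,0,0],[-1,0,0,0,0],[-1,0,0,0,0]]'
python3 - <<'E'
from h import *
p,M,s=tool(); W=env.read_camera("wrist")
h=cv2.cvtColor(W["img"],cv2.COLOR_RGB2HSV)
b=blobs(W,(18,150,60),(32,255,255),(200,150,450,480),200)[0]; print(b[:2])
u,v=map(int,b[0][1]); c=W["img"][max(v-120,0):v+80,u-100:u+100]
cv2.imwrite("pics/w6.png",cv2.resize(c,None,fx=2.5,fy=2.5,interpolation=2)[:,:,::-1]); print(u-100,max(v-120,0))
E
```

```text
clock: 17.82
tcp_pos: [0.5041, 0.1258, 0.1039]
orientation: [0.0, 0.72, 0.694, 0.0]
wrist_force: [0.5, 0.1, 0.2]
finger_gap: 0.0843
grip_force: 0.0
clock: 18.48
tcp_pos: [0.5035, 0.1257, 0.2232]
orientation: [-0.0, 0.72, 0.694, -0.0]
wrist_force: [0.0, -1.0, -0.0]
finger_gap: 0.0851
grip_force: 0.0
[(1148, [324.8, 255.1], [307, 236, 37, 39])]
224 135
```

View pics/w6.png

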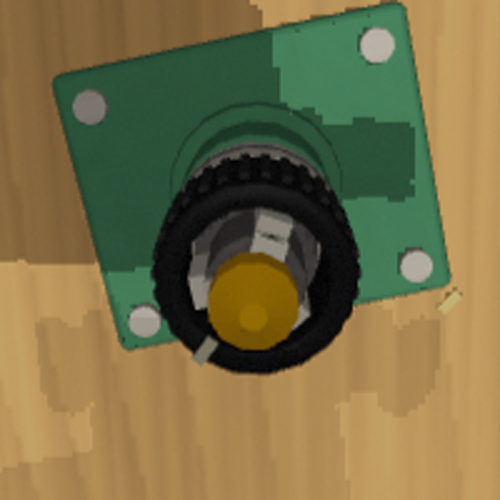

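The final view shows the bit upright, with its head at (253,300) in the crop, and centred between the jaws. The white mark is at (205,348), about 100° (five clicks) clockwise of where it started. I hand in.

```bash
python3 -c "
from workcell import env
print(env.hand_in())"
```

```text
the job is handed in; nothing more can be done
None
```

I stood the countersink bit in the chuck and tightened it three clicks past the bite, then withdrew and handed the job in at about 18.5 s; the judge's verdict was not shown. The torque readings put the bite after the second click.

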